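# Stow a sealant cartridge in the van's travel cradle

### The arm

A 6-joint arm with a two-finger parallel gripper is mounted at the origin on the work surface. World frame = base frame: x ahead of the robot, y to its left, z up, the work surface at z = 0. Lengths are in m, angles in rad, forces in N, time in s.
With the tool pointing down it reaches from about 0.275 to 0.975 m from the base axis. Payload 8.4 kg.
Tool frame: the origin (TCP) lies midway between the tips of the shut fingers; the grasp point (between the pads) lies 19 mm behind it; z points along the fingers, y is the line along which they close (so a half turn about z gives the same grasp; the last joint's range is limited). The gripper opens to 92 mm and grips with 3 to 60 N. Pads are 20 mm wide; open, the fingers measure 128 mm over their backs; the gripper's body (75 mm by 189 mm) begins 69 mm behind the grasp point.
Start: joints at [-1.227, 0.353, 1.633, -0, 1.155, -0.002], TCP at [0.212, -0.588, 0.215] pointing down, gripper open.
Joint ranges: [-2.63, 2.63], [-0.92, 2.1], [0.06, 2.66], [-1.3, 4.44], [0, 2.69], [-3.02, 3.02]. Speed limits (rad/s): [2.22, 2.22, 2.79, 3.14, 3.14, 3.14].

### API

Orientations are given as a rotation vector (axis times angle).
In Python, from plant import state, vision, workorder gives the robot as it stands. The module is installed in compiled form; this text tells all that it offers.
- The arm moves only by the tool apply_moves, never from a script. Its argument "steps" is a list of rows, each an object with "hand": the closure, from -1 (fully open) to 1 (shut); "offset": the shift along the tool's x, y, z in mm, a list of three; "twist": the turn about the tool's z in degrees. In form: [{"hand": hand, "offset": [tx, ty, tz], "twist": twist}, ...]. A call has 1 to 12 rows; each row shifts and turns the commanded pose from where the row before left it, along the tool's axes as they then stand; what a row does not reach is not made up. A row lasts 1/10 s, in which the tool goes at most 50 mm and 8.59 degrees, less where a joint would pass 70% of its speed; a pose out of reach is approached as far as the arm can. A call with a gripper value outside its range is refused whole. The fingers move at their own pace and stop on an object; "force" is the grip in N (left out, the last holds). Time passes only in rows, so rows that do not move let the fingers close. It gives the time, the measured TCP pose, the force, the opening and the grip force at its end, in the units of the state.
- state(): the state, without advancing time (a new reading comes with each control period).
- vision.snapshot(name): name is "scene" or "top" or "wrist"; returns a dict with "color" (480x640x3 uint8, red, green, blue), "range_z" (480x640 float32, m along the optical axis (not along the pixel's ray), 0 where there is no reading), "camera_matrix" (3x3 intrinsics, pixels), "dist_coeffs" ([k1, k2, p1, p2, k3] as OpenCV has them; the pictures are not rectified), "rvec" (rotation vector, rad) and "tvec" (3), from world to camera coordinates, as OpenCV has them. Camera axes: x right, y down, z forward; pixel columns grow to the right and rows downward; lengths in m; the calibration is good to about 2 mm. A picture is of the moment at which its call begins.
- workorder.job_done(): hands the job in; it is judged then, once.
The state is a dict: "time_s": time; "joint_positions": joint angles; "qvel": joint speeds; "joint_efforts": joint torques, N m; "tcp_pos": TCP position; "tool_rot": TCP orientation; "wrist_force": force on the tool from outside, world axes, zero at the start; "moment": the same for the moment, N m; "opening": finger opening in m; "finger_force": force on a finger pad.
Only numpy, scipy, OpenCV 4.12 (cv2) and the standard library are available. Lean on these libraries where they do the work, as an engineer would, in place of code of your own. Each camera call takes 0.05 s, during which the arm holds its last target. There are 200 camera calls.

### The job

The upright sealant cartridge has to travel lying down. First lay it gently on its side on the ribbed rubber mat and let go of it there, without letting it topple; then take it again from above and lay it on the two rails of the cradle, nozzle towards the steel keeper bar, and slide it along until its nozzle is under the bar and its shoulder is up against the bar. Let go, and do not knock over or push away the tin and the jar standing about.

Things in the scene. Friction and masses are not known exactly. Their poses are not given: they have to be found in the camera images.
- cartridge: Sealant cartridge, upright on the table at the start: round white plastic tube 50 mm in diameter, 150 mm long, flat foot and shoulder, paper label band; a slim grey nozzle (24 mm thick at its root, 16 mm at its tip) stands 45 mm out of the shoulder; 195 mm over all, 0.25 to 0.5 kg. Origin: centre of the foot; z runs along the tube to the nozzle.
- cartridge_mid (a point): Point on the tube's axis 75 mm from the foot (about its centre of mass).
- cartridge_tip (a point): The nozzle's tip, on the axis 195 mm from the foot.
- mat: Fixed black rubber mat 200 mm (x) by 230 mm (y), 4 mm thick, with eight round ribs along its y, 26 mm apart (at x = +-13, 39, 65, 91 mm), crests 8 mm above the table. Origin: underside centre. The tube lies stably in the groove between two ribs (one groove runs along x = 0); its axis is then 30 mm above the table.
- cradle: Fixed cradle: wooden base board 270 (x) by 100 (y) by 12 mm thick; on it two round aluminium rails 12 mm thick along x, at y = +-16 mm, centres 30 mm above the table, from x = -135 to +76 mm. A tube on the rails has its axis 57 mm above the table. A steel keeper bar on two posts spans the +x end. Origin: centre of the board's underside; x points along the rails to the bar.
- cradle_bar (a point): Middle of the keeper bar: round steel bar 8 mm thick along the cradle's y at its x = +85 mm, centre 78 mm above the table, on posts 76 mm apart. The nozzle passes under it (74 mm clear height), the tube's shoulder does not. Lowered onto the rails with its foot at x = -121 mm, the cartridge has its tip 7 mm short of the bar.
- cradle_home (a point): Where the centre of the cartridge's foot is when it is home, shoulder against the bar: cradle x = -69 mm, 57 mm above the table (nozzle tip then at x = +126 mm).
- tin: Bystander: closed steel tin with paper label, 80 mm in diameter, 70 mm tall, upright on the table. Origin: centre of its underside.
- jar: Bystander: pale, clear plastic jar with steel cap, 70 mm in diameter, 85 mm tall, upright on the table. Origin: centre of its underside.
There are look-alikes about, which are no part of the job. What is shaped like the cartridge but pink is not meant.

How it is judged:
On the way:
1. the cartridge lies on its side on the mat (its middle over the mat), still and let go (angle between cartridge's own z axis and vertical between 1.37 and 1.77 rad and x of cartridge_mid in the frame of mat between -0.1 and 0.1 m and y of cartridge_mid in the frame of mat between -0.115 and 0.115 m and contact force between cartridge and mat above 0.5 N and not (contact force between cartridge and the fingers above 0.02 N) and linear speed of cartridge below 0.03 m/s), for 0.2 s.
At the end, for the whole second after the job is handed in: The cartridge lies on both rails of the cradle, along them within 7 degrees and centred within 10 mm (nozzle tip within 12 mm), axis 50 to 63 mm above the table, nozzle under the keeper bar and the shoulder within about 14 mm of touching it; it is let go and at rest. Tin and jar stand upright (x of cartridge_tip in the frame of cradle between 0.112 and 0.131 m and y of cartridge_tip in the frame of cradle between -0.012 and 0.012 m and y of cartridge in the frame of cradle between -0.01 and 0.01 m and z of cartridge in the frame of cradle between 0.05 and 0.063 m and angle between the z axis of cartridge and the x axis of cradle, either way round below 0.12 rad and linear speed of cartridge below 0.02 m/s and not (contact force between cartridge and the fingers above 0.02 N) and angle between each of tin, jar's own z axis and vertical below 0.3 rad).
It fails at once if the cartridge topples: leans between 30 and 65 degrees without being held (angle between cartridge's own z axis and vertical between 0.52 and 1.13 rad and not (contact force between cartridge and the fingers above 0.02 N)).
It fails at once if the cartridge is dropped: faster than 0.6 m/s while not held (linear speed of cartridge above 0.6 m/s and not (contact force between cartridge and the fingers above 0.02 N)).
It fails at once if the tin or the jar is tipped over or pushed more than 40 mm (distance of any of tin, jar from where it was at the start of the episode above 0.04 m or angle between any of tin, jar's own z axis and vertical above 0.5 rad).
It also fails if it takes over 64 s, if anything falls off the work surface, if the arm or the gripper's body presses on something with over 40 N, if the wrist force passes 120 N, or if a joint passes its speed limit or range.

## Working session

There is one attempt and no reset: what is moved stays moved. The work goes in short steps, Python scripts to look and compute and a tool call to move; the robot and the scene stay as the last step left them, time stands still between calls to the robot, and variables do not carry over. Pictures are saved under pics/ and viewed, at most 10 in all, crops included, and the job is handed in when it is done.

Besides the shell and the picture viewer there is one more tool, called after ">>>" as a command line: name --argument value ..., lists and objects as JSON in quotes. apply_moves: Moves the arm, as the interface text tells. Its arguments: {"type":"object","properties":{"steps":{"type":"array","items":{"type":"object","properties":{"hand":{"type":"number"},"offset":{"type":"array","items":{"type":"number"}},"twist":{"type":"number"}}}},"force":{"type":"number"}},"required":["steps"]}

```bash
mkdir -p pics
cat > h.py <<'E'
import numpy as np, cv2
from plant import state, vision, workorder
def snap(n,f=None):
    s=vision.snapshot(n)
    if f: cv2.imwrite('pics/'+f,s['color'][:,:,::-1])
    return s
def cloud(s):
    "world xyz for every pixel (NaN where no range)"
    h,w=s['range_z'].shape
    u,v=np.meshgrid(np.arange(w),np.arange(h))
    p=cv2.undistortPoints(np.stack([u,v],-1).reshape(-1,1,2).astype(float),s['camera_matrix'],np.array(s['dist_coeffs'],float)).reshape(-1,2)
    z=s['range_z'].reshape(-1).astype(float); z[z==0]=np.nan
    R=cv2.Rodrigues(np.array(s['rvec'],float))[0]
    c=np.c_[p*z[:,None],z]-np.ravel(s['tvec'])
    return (c@R).reshape(h,w,3)
E
python3 - <<'E'
from h import *
a=snap('top','top.png');b=snap('scene','scene.png')
print(state())
for s in(a,b):
    R=cv2.Rodrigues(np.array(s['rvec'],float))[0];print(-R.T@np.ravel(s['tvec']),R[2])
E
```

```text
{'time_s': 0.1, 'joint_positions': array([-1.22741827e+00,  3.53603045e-01,  1.63405857e+00, -4.94801328e-05,
        1.15520814e+00, -2.38606969e-03]), 'qvel': array([ 0.00060223, -0.00229406, -0.00088256, -0.00152674, -0.00199212,
        0.00039287]), 'joint_efforts': array([ 2.24507923e-03, -5.94911778e+01, -3.34929085e+01,  7.01092207e-02,
        1.83841871e-02, -9.52562146e-06]), 'tcp_pos': array([ 0.21166287, -0.58758702,  0.2139242 ]), 'tool_rot': array([-3.09352349e+00, -5.40239317e-01,  4.10265192e-04]), 'wrist_force': array([-0.18317215,  0.80387786, -0.24100704]), 'moment': array([-0.02430202,  0.01830843, -0.00462141]), 'finger_force': 0.0, 'opening': 0.09206207561777995}
[ 0.44284069 -0.04096213  1.09368548] [ 0.05411933 -0.01164007 -0.99846663]
[ 1.30069522 -0.01166294  0.80569469] [-0.76985976 -0.04794475 -0.63640966]
```

View pics/top.png

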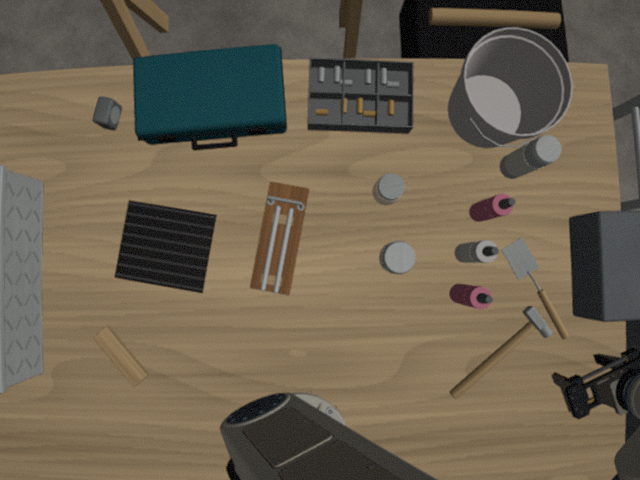

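View pics/scene.png

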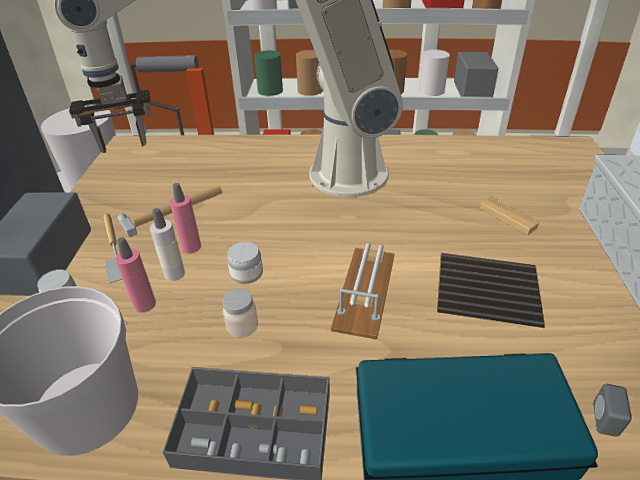

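The top view shows the black mat at (166,246) and the cradle at (280,238), with its bar at (285,201). The two bystanders are the jar at (390,188) and the tin at (399,257). Candidates for the cartridge:
- Pink, at (492,207) and (472,296): ruled out by colour.
- Grey canister, at (530,157): no slim nozzle.
- White tube with a grey nozzle and label, at (478,250), scene (168,245): this one fits.

Next I measure and confirm with a crop.

```bash
cat > m.py <<'E'
from h import *
a=snap('top');b=snap('scene')
C=b['color'][170:330,80:280][:,:,::-1]
T=a['color'][130:330,350:580][:,:,::-1]
cv2.imwrite('pics/crop.png',np.hstack([cv2.resize(C,(400,320),interpolation=2),cv2.resize(T,(368,320),interpolation=2)]))
P=cloud(a);Q=cloud(b)
def mask(s,lo,hi,box):
    m=cv2.inRange(cv2.cvtColor(s['color'],cv2.COLOR_RGB2HSV),lo,hi);o=np.zeros_like(m);x0,y0,x1,y1=box;o[y0:y1,x0:x1]=m[y0:y1,x0:x1];return o>0
# cylinder fit in xy, from points of both views in a height band
def cyl(box_top,box_sc,r,z0,z1,name):
    pts=[]
    for X,(x0,y0,x1,y1) in((P,box_top),(Q,box_sc)):
        q=X[y0:y1,x0:x1].reshape(-1,3);pts.append(q[(q[:,2]>z0)&(q[:,2]<z1)])
    from scipy.optimize import least_squares
    for q,l in zip(pts+[np.vstack(pts)],('top','sc','both')):
        if len(q)<10: continue
        f=least_squares(lambda c:np.hypot(q[:,0]-c[0],q[:,1]-c[1])-r,q[:,:2].mean(0),loss='soft_l1',f_scale=.003)
        print(name,l,len(q),f.x.round(4),np.abs(f.fun).mean().round(4),'zmax',q[:,2].max().round(3))
cyl((450,235,502,268),(150,205,186,282),.025,.03,.14,'cart')
q=P[240:262,484:500].reshape(-1,3);q=q[q[:,2]>.19];print('tip top',q.mean(0),len(q))
q=Q[205:225,150:166].reshape(-1,3);q=q[q[:,2]>.185];print('tip sc',q.mean(0),len(q))
for n,bx in(('jar',(370,170,410,208)),('tin',(380,238,420,277)),('pink1',(465,190,520,225)),('pink2',(445,280,497,312))):
    q=P[bx[1]:bx[3],bx[0]:bx[2]].reshape(-1,3);zm=np.nanmax(q[:,2]);q=q[q[:,2]>zm-.006];print(n,zm.round(3),((q.max(0)+q.min(0))/2).round(3))
# mat
m=mask(a,(0,0,0),(180,120,60),(105,190,225,300)).astype(np.uint8)
m=cv2.morphologyEx(m,cv2.MORPH_CLOSE,np.ones((7,7)))
c=max(cv2.findContours(m,0,1)[0],key=cv2.contourArea);box=cv2.boxPoints(cv2.minAreaRect(c));print('mat px',box)
def ray(s,px,z):
    p=cv2.undistortPoints(np.array(px,float).reshape(-1,1,2),s['camera_matrix'],np.array(s['dist_coeffs'],float)).reshape(-1,2)
    R=cv2.Rodrigues(np.array(s['rvec'],float))[0];o=-R.T@np.ravel(s['tvec']);d=np.c_[p,np.ones(len(p))]@R
    return o+d*((z-o[2])/d[:,2])[:,None]
W=ray(a,box,.005);print(W.round(4),W.mean(0).round(4));
for i in range(4):
    e=W[(i+1)%4]-W[i];print(np.linalg.norm(e).round(4),np.degrees(np.arctan2(e[1],e[0])).round(2))
q=P[170:310,240:320].reshape(-1,3)
r=q[(q[:,2]>.028)&(q[:,2]<.042)];bt=q[(q[:,2]>.006)&(q[:,2]<.018)]
for n,k in(('rails',r),('board',bt),('bar',q[(q[:,2]>.07)&(q[:,2]<.09)])):
    c,sz,an=cv2.minAreaRect(k[:,:2].astype(np.float32)*1000);print(n,len(k),np.round(c,1),np.round(sz,1),round(an,2),k.mean(0).round(4))
bx=mask(a,(0,70,40),(18,255,200),(240,170,320,305)).astype(np.uint8)
c=max(cv2.findContours(cv2.morphologyEx(bx,cv2.MORPH_CLOSE,np.ones((15,15))),0,1)[0],key=cv2.contourArea);W=ray(a,cv2.boxPoints(cv2.minAreaRect(c)),.012);print('board',W.round(4),W.mean(0))
for i in range(2):
    e=W[(i+1)%4]-W[i];print(np.linalg.norm(e).round(4),np.degrees(np.arctan2(e[1],e[0])).round(2))
q=P[45:145,130:290].reshape(-1,3);print('toolbox zmax',np.nanmax(q[:,2]))
E
python3 m.py
```

```text
cart top 323 [ 0.4613 -0.4264] 0.0007 zmax 0.139
cart sc 1187 [ 0.4581 -0.4233] 0.0169 zmax 0.14
cart both 1510 [ 0.4592 -0.4248] 0.0136 zmax 0.14
tip top [ 0.46128564 -0.42468571  0.19556828] 41
tip sc [ 0.46532628 -0.42449441  0.1910089 ] 52
jar 0.092 [ 0.619 -0.23   0.089]
tin 0.077 [ 0.453 -0.248  0.074]
pink1 0.199 [ 0.565 -0.467  0.196]
pink2 0.199 [ 0.359 -0.409  0.196]
mat px [[114.66256 276.6898 ]
 [128.46356 199.40425]
 [215.44006 214.93576]
 [201.63907 292.2213 ]]
[[0.4168 0.4561 0.005 ]
 [0.6121 0.4208 0.005 ]
 [0.5675 0.197  0.005 ]
 [0.3752 0.2333 0.005 ]] [0.4929 0.3268 0.005 ]
0.1985 -10.23
0.2282 -101.28
0.1956 169.32
0.2266 79.44
rails 908 [480.8  38. ] [ 76.1 216.6] 78.6 [0.4784 0.0416 0.035 ]
board 3222 [513.1  41.5] [169.  330.1] 83.12 [0.511  0.0345 0.0126]
bar 124 [590.2  18.7] [82.7  8.4] 78.46 [0.5898 0.0188 0.0817]
board [[ 0.6786  0.1334  0.012 ]
 [ 0.6746 -0.0644  0.012 ]
 [ 0.3418 -0.0578  0.012 ]
 [ 0.3453  0.1366  0.012 ]] [0.51009684 0.03693605 0.012     ]
0.1978 -91.14
0.3329 178.87
toolbox zmax 0.10766272440354563
```

View pics/crop.png

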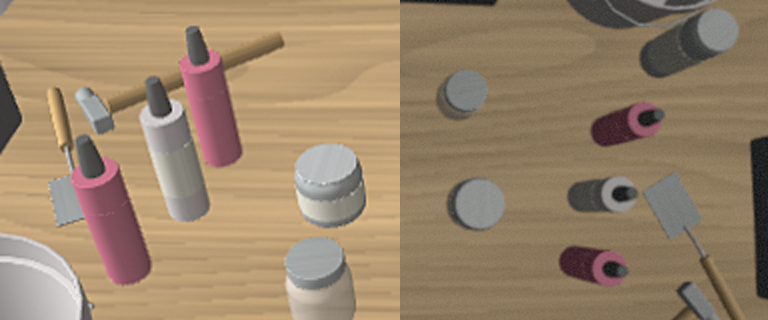

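The crop confirms that the white, labelled tube with the grey nozzle at top (478,250), between the two pink ones, is the cartridge. Next I move above it.

>>> apply_moves --steps '[{"hand": -1, "offset": [0, 0, -25], "twist": 0}, {"hand": -1, "offset": [29, -7, 0], "twist": 0}, {"hand": -1, "offset": [29, -7, 0], "twist": 0}, {"hand": -1, "offset": [29, -7, 0], "twist": 0}, {"hand": -1, "offset": [29, -7, 0], "twist": 0}, {"hand": -1, "offset": [29, -7, 0], "twist": 0}, {"hand": -1, "offset": [29, -7, 0], "twist": 0}, {"hand": -1, "offset": [29, -7, 0], "twist": 0}, {"hand": -1, "offset": [29, -7, 0], "twist": 0}, {"hand": -1, "offset": [29, -6, 0], "twist": 0}, {"hand": -1, "offset": [28, -6, 0], "twist": 0}, {"hand": -1, "offset": [0, 0, 0], "twist": 0}]' --force 20

```text
time_s: 1.4
tcp_pos: [0.4631, -0.4242, 0.2393]
tool_rot: [-3.093, -0.545, -0.001]
wrist_force: [-0.1, 0.1, 0.1]
opening: 0.092
finger_force: 0.0
```

```bash
cat >> h.py <<'E'
from scipy.spatial.transform import Rotation as Ro
def need(x,y,z,yaw=None):
    "tool-frame offset mm and twist deg to reach TCP x,y,z with tool-x at yaw deg"
    s=state();R=Ro.from_rotvec(s['tool_rot']).as_matrix()
    d=R.T@(np.array([x,y,z])-s['tcp_pos'])*1000
    a=np.degrees(np.arctan2(R[1,0],R[0,0]))
    print('tcp',s['tcp_pos'].round(4),'yaw',a.round(2),'tilt',R[2,2].round(4),'q',s['joint_positions'].round(2),'open',s['opening'].round(4),'ff',round(s['finger_force'],2),'F',s['wrist_force'].round(1),'t',round(s['time_s'],2))
    print('need off',d.round(1),'twist',None if yaw is None else round((a-yaw+180)%360-180,2))
E
python3 - <<'E'
from h import *
need(.461,-.425,.113)
a=snap('wrist','w1.png')
P=cloud(snap('top'));q=P[170:310,240:320].reshape(-1,3)
t=np.radians(-11.4);ex=np.array([np.cos(t),np.sin(t)]);o=np.array([.5069,.0355])
u=(q[:,:2]-o)@ex;v=(q[:,:2]-o)@np.array([-ex[1],ex[0]])
k=(q[:,2]>.03)&(q[:,2]<.045)&(u<.07)&(u>-.15)&(abs(v)<.03);print('u range',u[k].min(),u[k].max())
for sg in(1,-1):
    j=k&(v*sg>0);c=np.polyfit(u[j],v[j],1);print(sg,j.sum(),c,np.degrees(np.arctan(c[0])))
j=(q[:,2]>.073)&(q[:,2]<.09);print('bar',u[j].mean(),v[j].min(),v[j].max())
E
```

```text
Traceback (most recent call last):
  File "h.py", line 22, in need
    print('tcp',s['tcp_pos'].round(4),'yaw',a.round(2),'tilt',R[2,2].round(4),'q',s['joint_positions'].round(2),'open',s['opening'].round(4),'ff',round(s['finger_force'],2),'F',s['wrist_force'].round(1),'t',round(s['time_s'],2))
                                                                                                                       ^^^^^^^^^^^^^^^^^^
AttributeError: 'float' object has no attribute 'round'
```

```bash
sed -i "s/s\['opening'\].round(4)/round(s['opening'],4)/" h.py
python3 - <<'E'
from h import *
need(.461,-.425,.113)
a=snap('wrist','w1.png')
P=cloud(snap('top'));q=P[170:310,240:320].reshape(-1,3)
t=np.radians(-11.4);ex=np.array([np.cos(t),np.sin(t)]);o=np.array([.5069,.0355])
u=(q[:,:2]-o)@ex;v=(q[:,:2]-o)@np.array([-ex[1],ex[0]])
k=(q[:,2]>.03)&(q[:,2]<.045)&(u<.07)&(u>-.15)&(abs(v)<.03);print('u range',u[k].min(),u[k].max())
for sg in(1,-1):
    j=k&(v*sg>0);c=np.polyfit(u[j],v[j],1);print(sg,j.sum(),c,np.degrees(np.arctan(c[0])))
j=(q[:,2]>.073)&(q[:,2]<.09);print('bar',u[j].mean(),v[j].min(),v[j].max())
E
```

```text
tcp [ 0.4631 -0.4242  0.2393] yaw 19.97 tilt -1.0 q [-0.74  0.34  1.6   0.    1.2   0.48] open 0.092 ff 0.0 F [-0.1  0.1  0.1] t 1.4
need off [ -2.4   0.  126.3] twist None
u range -0.1343671958633398 0.06968586324778449
1 412 [-0.00425245  0.01636952] -0.24364624618362898
-1 413 [-0.00395347 -0.01548732] -0.22651589174953238
bar 0.0845866546349404 -0.041394680741081775 0.04120042688060603
```

View pics/w1.png

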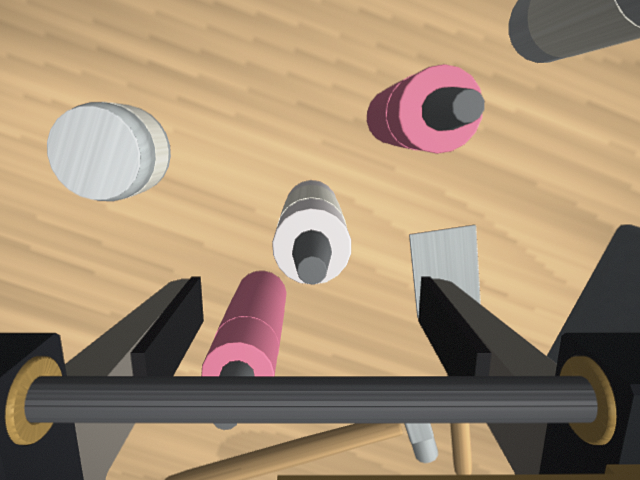

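The wrist view shows the white cartridge at (312,245), centred between the fingertips at (202,285) and (420,285). I descend and grip it.

>>> apply_moves --steps '[{"hand": -1, "offset": [-2, 0, 20], "twist": 0}, {"hand": -1, "offset": [0, 0, 25], "twist": 0}, {"hand": -1, "offset": [0, 0, 30], "twist": 0}, {"hand": -1, "offset": [0, 0, 30], "twist": 0}, {"hand": -1, "offset": [0, 0, 20], "twist": 0}, {"hand": 0.2, "offset": [0, 0, 0], "twist": 0}, {"hand": 0.2, "offset": [0, 0, 0], "twist": 0}, {"hand": 0.2, "offset": [0, 0, 0], "twist": 0}, {"hand": 0.2, "offset": [0, 0, 0], "twist": 0}, {"hand": 0.2, "offset": [0, 0, 0], "twist": 0}]' --force 20

```text
time_s: 2.5
tcp_pos: [0.4592, -0.4272, 0.1157]
tool_rot: [3.093, 0.54, 0.002]
wrist_force: [0.3, 0.1, -0.4]
opening: 0.0542
finger_force: 0.0
```

>>> apply_moves --steps '[{"hand": 0.6, "offset": [0, 0, 0], "twist": 0}, {"hand": 0.6, "offset": [0, 0, 0], "twist": 0}, {"hand": 0.6, "offset": [0, 0, 0], "twist": 0}, {"hand": 0.6, "offset": [0, 0, 0], "twist": 0}]' --force 20

```text
time_s: 2.9
tcp_pos: [0.4592, -0.4269, 0.1154]
tool_rot: [3.094, 0.541, 0.001]
wrist_force: [-0.4, 1.5, 6.3]
opening: 0.0496
finger_force: 20.0
```

>>> apply_moves --steps '[{"hand": 0.6, "offset": [0, 0, -5], "twist": 0}, {"hand": 0.6, "offset": [0, 0, -20], "twist": 0}, {"hand": 0.6, "offset": [0, 0, -35], "twist": 0}, {"hand": 0.6, "offset": [0, 0, -40], "twist": 0}, {"hand": 0.6, "offset": [0, 0, -35], "twist": 0}, {"hand": 0.6, "offset": [0, 0, 0], "twist": 0}, {"hand": 0.6, "offset": [0, 0, 0], "twist": 0}]' --force 20

```text
time_s: 3.6
tcp_pos: [0.4587, -0.4266, 0.2495]
tool_rot: [3.094, 0.54, 0.0]
wrist_force: [-0.1, -0.5, -3.7]
opening: 0.0496
finger_force: 20.0
```

Run:
```python
from h import *
need(.4753,.2335,.26,79.3)
print(state()['moment'])
b=snap('scene');Q=cloud(b);s=state()['tcp_pos']
q=Q.reshape(-1,3);j=(np.hypot(q[:,0]-s[0],q[:,1]-s[1])<.05)&(q[:,2]>.05)&(q[:,2]<.24)
for z in np.arange(.06,.25,.02):
    k=j&(abs(q[:,2]-z)<.01);print(z.round(2),k.sum(),q[k].mean(0).round(3) if k.any() else '')
```

```text
tcp [ 0.4587 -0.4266  0.2495] yaw 19.81 tilt -1.0 q [-0.75  0.33  1.59 -0.    1.22  0.47] open 0.0496 ff 19.99 F [-0.1 -0.5 -3.7] t 3.6
need off [ 239.4 -615.4  -10.7] twist -59.49
[ 0.03773208 -0.00097292 -0.04093494]
0.06 0 
0.08 0 
0.1 0 
0.12 0 
0.14 131 [ 0.478 -0.417  0.142]
0.16 156 [ 0.479 -0.416  0.16 ]
0.18 175 [ 0.48  -0.416  0.18 ]
0.2 180 [ 0.48  -0.416  0.2  ]
0.22 188 [ 0.48  -0.416  0.22 ]
0.24 98 [ 0.48  -0.417  0.235]
```

>>> apply_moves --steps '[{"hand": 0.6, "offset": [5, -13, -5], "twist": 0}, {"hand": 0.6, "offset": [10, -26, -5], "twist": 0}, {"hand": 0.6, "offset": [14, -36, 0], "twist": 0}, {"hand": 0.6, "offset": [14, -36, 0], "twist": 0}, {"hand": 0.6, "offset": [14, -36, 0], "twist": 0}, {"hand": 0.6, "offset": [14, -36, 0], "twist": 0}, {"hand": 0.6, "offset": [14, -36, 0], "twist": 0}, {"hand": 0.6, "offset": [14, -36, 0], "twist": 0}, {"hand": 0.6, "offset": [14, -36, 0], "twist": 0}, {"hand": 0.6, "offset": [14, -36, 0], "twist": 0}, {"hand": 0.6, "offset": [14, -36, 0], "twist": 0}, {"hand": 0.6, "offset": [14, -36, 0], "twist": 0}]'

```text
time_s: 4.85
tcp_pos: [0.4677, 0.0033, 0.2584]
tool_rot: [-3.094, -0.54, 0.004]
wrist_force: [0.1, -0.1, -3.3]
opening: 0.0499
finger_force: 20.0
```

>>> apply_moves --steps '[{"hand": 0.6, "offset": [14, -36, 0], "twist": 0}, {"hand": 0.6, "offset": [14, -36, 0], "twist": 0}, {"hand": 0.6, "offset": [14, -36, 0], "twist": 0}, {"hand": 0.6, "offset": [14, -36, 0], "twist": 0}, {"hand": 0.6, "offset": [9, -26, 0], "twist": 0}, {"hand": 0.6, "offset": [5, -12, 0], "twist": 0}, {"hand": 0.6, "offset": [0, 0, 0], "twist": -7.5}, {"hand": 0.6, "offset": [0, 0, 0], "twist": -8.5}, {"hand": 0.6, "offset": [0, 0, 0], "twist": -8.5}, {"hand": 0.6, "offset": [0, 0, 0], "twist": -8.5}, {"hand": 0.6, "offset": [0, 0, 0], "twist": -8.5}, {"hand": 0.6, "offset": [0, 0, 0], "twist": -8}]'

```text
time_s: 6.05
tcp_pos: [0.4725, 0.1955, 0.2586]
tool_rot: [-2.579, -1.794, 0.004]
wrist_force: [-0.2, -0.6, -2.4]
opening: 0.0495
finger_force: 20.0
```

>>> apply_moves --steps '[{"hand": 0.6, "offset": [0, 0, 0], "twist": -6}, {"hand": 0.6, "offset": [0, 0, 0], "twist": -4}, {"hand": 0.6, "offset": [0, 0, 0], "twist": 0}, {"hand": 0.6, "offset": [0, 0, 0], "twist": 0}]'

```text
time_s: 6.45
tcp_pos: [0.473, 0.1957, 0.259]
tool_rot: [-2.421, -2.002, 0.002]
wrist_force: [0.4, 0.1, -3.5]
opening: 0.0497
finger_force: 20.0
```

Run:
```python
from h import *
need(.4753,.2335,.142,79.3)
```

```text
tcp [0.473  0.1957 0.259 ] yaw 79.17 tilt -1.0 q [ 0.39  0.13  1.82 -0.    1.19  0.58] open 0.0497 ff 19.99 F [ 0.4  0.1 -3.5] t 6.45
need off [ 37.6  -4.7 117. ] twist -0.13
```

>>> apply_moves --steps '[{"hand": 0.6, "offset": [10, -1, 5], "twist": 0}, {"hand": 0.6, "offset": [15, -2, 20], "twist": 0}, {"hand": 0.6, "offset": [13, -2, 30], "twist": 0}, {"hand": 0.6, "offset": [0, 0, 30], "twist": 0}, {"hand": 0.6, "offset": [0, 0, 25], "twist": 0}, {"hand": 0.6, "offset": [0, 0, 15], "twist": 0}, {"hand": 0.6, "offset": [0, 0, 5], "twist": 0}, {"hand": 0.6, "offset": [0, 0, 0], "twist": 0}, {"hand": 0.6, "offset": [0, 0, 0], "twist": 0}]'

```text
time_s: 7.35
tcp_pos: [0.4762, 0.2349, 0.1303]
tool_rot: [2.419, 2.004, 0.002]
wrist_force: [0.3, -1.2, -2.6]
opening: 0.0498
finger_force: 20.0
```

>>> apply_moves --steps '[{"hand": 0.6, "offset": [0, 0, 3], "twist": 0}, {"hand": 0.6, "offset": [0, 0, 1], "twist": 0}, {"hand": 0.6, "offset": [0, 0, 0], "twist": 0}]'

```text
time_s: 7.65
tcp_pos: [0.4758, 0.2344, 0.1259]
tool_rot: [2.419, 2.005, 0.001]
wrist_force: [0.3, 0.4, -4.0]
opening: 0.0496
finger_force: 20.0
```

Run:
```python
from h import *
need(.4753,.2335,.123,79.3)
```

```text
tcp [0.4758 0.2344 0.1259] yaw 79.3 tilt -1.0 q [0.45 0.31 1.92 0.   0.91 0.64] open 0.0496 ff 19.99 F [ 0.3  0.4 -4. ] t 7.65
need off [-1.  -0.3  2.9] twist 0.0
```

>>> apply_moves --steps '[{"hand": 0.6, "offset": [0, 0, 2], "twist": 0}, {"hand": 0.6, "offset": [0, 0, 1], "twist": 0}, {"hand": 0.6, "offset": [0, 0, 1], "twist": 0}, {"hand": 0.6, "offset": [0, 0, 0], "twist": 0}]' --force 20

```text
time_s: 8.05
tcp_pos: [0.4763, 0.2349, 0.1232]
tool_rot: [-2.419, -2.005, -0.002]
wrist_force: [-4.6, 0.1, 14.1]
opening: 0.0495
finger_force: 20.0
```

The foot is pressing on the mat. I lower the grip force and start the tilt so the tube pivots in the pads.

>>> apply_moves --steps '[{"hand": 0.6, "offset": [0, 0, 0], "twist": 0}, {"hand": 0.6, "offset": [6, 0, -0.5], "twist": 0}, {"hand": 0.6, "offset": [6, 0, -0.5], "twist": 0}, {"hand": 0.6, "offset": [6, 0, -0.5], "twist": 0}, {"hand": 0.6, "offset": [6, 0, 0], "twist": 0}, {"hand": 0.6, "offset": [6, 0, 0], "twist": 0}, {"hand": 0.6, "offset": [6, 0, 0.5], "twist": 0}, {"hand": 0.6, "offset": [6, 0, 0.5], "twist": 0}, {"hand": 0.6, "offset": [6, 0, 1], "twist": 0}, {"hand": 0.6, "offset": [0, 0, 0], "twist": 0}]' --force 8

```text
time_s: 9.05
tcp_pos: [0.4847, 0.2823, 0.1207]
tool_rot: [-2.418, -2.005, 0.0]
wrist_force: [-1.0, -0.7, 1.2]
opening: 0.0497
finger_force: 8.0
```

```bash
cat > lean.py <<'E'
from h import *
s=state();need(*s['tcp_pos'])
Q=cloud(snap('scene'));q=Q.reshape(-1,3);t=np.radians(79.3);e=np.array([np.cos(t),np.sin(t)])
g=s['tcp_pos'][:2]
u=(q[:,:2]-g)@e;w=(q[:,:2]-g)@np.array([-e[1],e[0]])
k=(abs(w)<.027)&(u>-.2)&(u<.12)&(q[:,2]>.012)&(q[:,2]<.26)
for a in np.arange(.01,.26,.02):
    j=k&(abs(q[:,2]-a)<.01)
    if j.sum()>5: print('z',a.round(2),'mat-y rel tcp: %.3f..%.3f'%(np.percentile(u[j],3),np.percentile(u[j],97)),j.sum())
E
python3 lean.py
python3 -c "
from h import *
b=snap('scene')['color'][120:340,400:600,::-1];cv2.imwrite('pics/l1.png',cv2.resize(b,(600,660)[:2] if 0 else (540,594)))"
```

```text
tcp [0.4847 0.2823 0.1207] yaw 79.34 tilt -1.0 q [0.52 0.36 1.85 0.   0.92 0.71] open 0.0497 ff 8.0 F [-1.  -0.7  1.2] t 9.05
need off [0. 0. 0.] twist None
z 0.01 mat-y rel tcp: -0.199..-0.025 63
z 0.03 mat-y rel tcp: -0.066..-0.019 156
z 0.05 mat-y rel tcp: -0.060..-0.012 164
z 0.07 mat-y rel tcp: -0.052..-0.004 172
z 0.09 mat-y rel tcp: -0.045..0.003 185
z 0.11 mat-y rel tcp: -0.038..0.008 167
z 0.13 mat-y rel tcp: -0.030..0.018 130
z 0.15 mat-y rel tcp: -0.023..0.024 93
z 0.19 mat-y rel tcp: -0.002..0.008 8
z 0.23 mat-y rel tcp: -0.028..0.015 58
z 0.25 mat-y rel tcp: -0.022..0.021 271
```

View pics/l1.png

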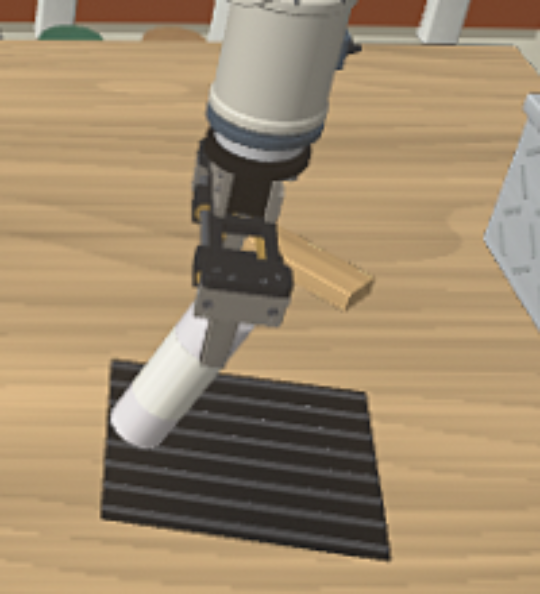

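Lean is about 20°, and the tube pivots cleanly about its foot on the mat at (140,430) in the crop. I continue along the arc.

>>> apply_moves --steps '[{"hand": 0.6, "offset": [6, 0, 1], "twist": 0}, {"hand": 0.6, "offset": [6, 0, 1.5], "twist": 0}, {"hand": 0.6, "offset": [11, 0, 3.5], "twist": 0}, {"hand": 0.6, "offset": [11, 0, 4.5], "twist": 0}, {"hand": 0.6, "offset": [10.5, 0, 5.5], "twist": 0}, {"hand": 0.6, "offset": [10, 0, 6.5], "twist": 0}, {"hand": 0.6, "offset": [9.5, 0, 7], "twist": 0}, {"hand": 0.6, "offset": [0, 0, 0], "twist": 0}, {"hand": 0.6, "offset": [0, 0, 0], "twist": 0}]' --force 8

```text
time_s: 10.05
tcp_pos: [0.4964, 0.3448, 0.0913]
tool_rot: [-2.418, -2.005, 0.0]
wrist_force: [0.1, 0.6, -0.4]
opening: 0.0499
finger_force: 8.0
```

```bash
python3 lean.py
```

```text
tcp [0.4964 0.3448 0.0913] yaw 79.34 tilt -1.0 q [0.6  0.46 1.78 0.   0.9  0.79] open 0.0499 ff 8.0 F [ 0.1  0.6 -0.4] t 10.05
need off [0. 0. 0.] twist None
z 0.01 mat-y rel tcp: -0.119..-0.080 7
z 0.03 mat-y rel tcp: -0.111..-0.066 100
z 0.05 mat-y rel tcp: -0.114..-0.047 272
z 0.07 mat-y rel tcp: -0.093..-0.022 297
z 0.09 mat-y rel tcp: -0.070..-0.011 281
z 0.11 mat-y rel tcp: -0.047..0.022 260
z 0.13 mat-y rel tcp: -0.025..-0.009 50
z 0.19 mat-y rel tcp: -0.028..-0.018 64
z 0.21 mat-y rel tcp: -0.023..0.017 98
z 0.23 mat-y rel tcp: -0.021..0.022 301
z 0.25 mat-y rel tcp: -0.020..0.024 149
```

>>> apply_moves --steps '[{"hand": 0.6, "offset": [9, 0, 8], "twist": 0}, {"hand": 0.6, "offset": [8, 0, 8.5], "twist": 0}, {"hand": 0.6, "offset": [7.5, 0, 9.5], "twist": 0}, {"hand": 0.6, "offset": [6.5, 0, 10], "twist": 0}, {"hand": 0.6, "offset": [5.5, 0, 10.5], "twist": 0}, {"hand": 0.6, "offset": [4.5, 0, 10.5], "twist": 0}, {"hand": 0.6, "offset": [2, 0, 6], "twist": 0}, {"hand": 0.6, "offset": [0, 0, 0], "twist": 0}, {"hand": 0.6, "offset": [0, 0, 0], "twist": 0}]' --force 8

```text
time_s: 11.0
tcp_pos: [0.5042, 0.3864, 0.0284]
tool_rot: [-2.419, -2.005, 0.001]
wrist_force: [0.2, -0.4, -2.5]
opening: 0.0502
finger_force: 8.0
```

```bash
python3 lean.py
```

```text
tcp [0.5042 0.3864 0.0284] yaw 79.31 tilt -1.0 q [0.65 0.59 1.74 0.   0.82 0.84] open 0.0502 ff 8.0 F [ 0.2 -0.4 -2.5] t 11.0
need off [0. 0. 0.] twist None
z 0.01 mat-y rel tcp: -0.129..-0.088 13
z 0.03 mat-y rel tcp: -0.131..-0.014 262
z 0.05 mat-y rel tcp: -0.131..0.021 708
z 0.07 mat-y rel tcp: -0.084..-0.014 278
z 0.13 mat-y rel tcp: -0.027..-0.019 59
z 0.15 mat-y rel tcp: -0.024..0.018 156
z 0.17 mat-y rel tcp: -0.022..0.022 236
z 0.19 mat-y rel tcp: -0.029..0.023 100
z 0.21 mat-y rel tcp: -0.037..0.034 139
z 0.23 mat-y rel tcp: -0.040..0.034 62
z 0.25 mat-y rel tcp: -0.040..0.038 121
```

>>> apply_moves --steps '[{"hand": 0.6, "offset": [2, 0, 6], "twist": 0}, {"hand": 0.6, "offset": [1.5, 0, 5], "twist": 0}, {"hand": 0.6, "offset": [0.5, 0, 3], "twist": 0}, {"hand": 0.6, "offset": [0, 0, 1], "twist": 0}, {"hand": 0.6, "offset": [0, 0, 0], "twist": 0}, {"hand": 0.6, "offset": [0, 0, 0], "twist": 0}]' --force 8

```text
time_s: 11.65
tcp_pos: [0.5053, 0.3908, 0.0137]
tool_rot: [-2.419, -2.005, -0.001]
wrist_force: [0.2, 1.4, -1.7]
opening: 0.0497
finger_force: 8.0
```

```bash
cat > lying.py <<'E'
from h import *
import sys
s=state();need(*s['tcp_pos'])
yaw=float(sys.argv[1]);ox,oy=map(float,sys.argv[2:4]);zl,zh=map(float,sys.argv[4:6])
t=np.radians(yaw);e=np.array([np.cos(t),np.sin(t)]);n=np.array([-e[1],e[0]])
for v in('top','scene'):
    b=snap(v);Q=cloud(b);hsv=cv2.cvtColor(b['color'],cv2.COLOR_RGB2HSV)
    q=Q.reshape(-1,3);u=(q[:,:2]-[ox,oy])@e;w=(q[:,:2]-[ox,oy])@n
    k=(abs(u)<.16)&(abs(w)<.05)&(q[:,2]>zl)&(q[:,2]<zh)&(b['color'].reshape(-1,3).min(1)>50)
    print(v,k.sum())
    for a in np.arange(-.15,.16,.025):
        j=k&(abs(u-a)<.012)
        if j.sum()>5: print('u %.3f zmax %.4f  w %.4f..%.4f'%(a,np.percentile(q[j,2],97),np.percentile(w[j],2),np.percentile(w[j],98)),j.sum())
E
python3 lying.py 79.3 .4929 .3268 .02 .075
python3 -c "
from h import *
b=snap('scene')['color'][180:340,400:600,::-1];cv2.imwrite('pics/l2.png',cv2.resize(b,(600,480)))"
```

```text
tcp [0.5053 0.3908 0.0137] yaw 79.31 tilt -1.0 q [0.66 0.61 1.73 0.   0.8  0.84] open 0.0497 ff 8.0 F [ 0.2  1.4 -1.7] t 11.65
need off [0. 0. 0.] twist None
top 1246
u -0.075 zmax 0.0566  w -0.0220..0.0248 125
u -0.050 zmax 0.0577  w -0.0226..0.0247 199
u -0.025 zmax 0.0576  w -0.0231..0.0239 200
u -0.000 zmax 0.0582  w -0.0238..0.0231 196
u 0.025 zmax 0.0580  w -0.0238..0.0226 190
u 0.050 zmax 0.0584  w -0.0362..0.0362 245
u 0.075 zmax 0.0580  w -0.0243..0.0217 43
scene 1373
u -0.075 zmax 0.0555  w -0.0252..0.0162 72
u -0.050 zmax 0.0552  w -0.0264..0.0136 223
u -0.025 zmax 0.0560  w -0.0270..0.0110 230
u -0.000 zmax 0.0565  w -0.0269..0.0109 233
u 0.025 zmax 0.0562  w -0.0272..0.0107 236
u 0.050 zmax 0.0564  w -0.0422..0.0070 209
u 0.075 zmax 0.0600  w -0.0443..-0.0241 74
u 0.100 zmax 0.0345  w -0.0153..-0.0072 28
u 0.125 zmax 0.0349  w -0.0122..-0.0077 10
```

View pics/l2.png

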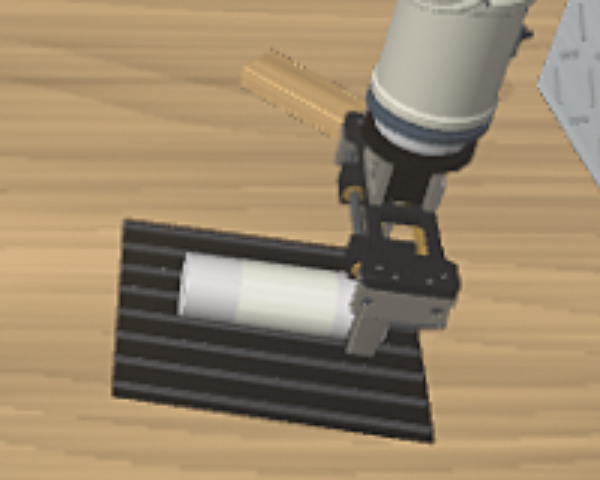

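The tube lies flat along the groove, from (185,285) to (355,300) in the crop, with the fingers at the shoulder end. I settle it and release.

>>> apply_moves --steps '[{"hand": 0.6, "offset": [0, 0, 1.5], "twist": 0}, {"hand": 0.6, "offset": [0, 0, 0], "twist": 0}, {"hand": -0.2, "offset": [0, 0, 0], "twist": 0}, {"hand": -0.6, "offset": [0, 0, 0], "twist": 0}, {"hand": -0.8, "offset": [0, 0, 0], "twist": 0}, {"hand": -0.8, "offset": [0, 0, 0], "twist": 0}, {"hand": -0.8, "offset": [0, 0, 0], "twist": 0}, {"hand": -0.8, "offset": [0, 0, 0], "twist": 0}, {"hand": -0.8, "offset": [0, 0, 0], "twist": 0}]'

```text
time_s: 12.7
tcp_pos: [0.5052, 0.3906, 0.0121]
tool_rot: [-2.419, -2.005, 0.0]
wrist_force: [-0.4, -0.4, 0.2]
opening: 0.0828
finger_force: 0.0
```

```bash
python3 lying.py 79.3 .4929 .3268 .02 .075
```

```text
tcp [0.5052 0.3906 0.0121] yaw 79.31 tilt -1.0 q [0.66 0.61 1.73 0.   0.8  0.84] open 0.0828 ff 0.0 F [-0.4 -0.4  0.2] t 12.7
need off [0. 0. 0.] twist None
top 1204
u -0.075 zmax 0.0566  w -0.0212..0.0247 125
u -0.050 zmax 0.0571  w -0.0225..0.0249 201
u -0.025 zmax 0.0573  w -0.0228..0.0237 200
u -0.000 zmax 0.0585  w -0.0234..0.0229 193
u 0.025 zmax 0.0584  w -0.0229..0.0229 192
u 0.050 zmax 0.0575  w -0.0475..0.0482 208
u 0.075 zmax 0.0564  w -0.0235..0.0232 41
scene 1237
u -0.075 zmax 0.0548  w -0.0249..0.0176 73
u -0.050 zmax 0.0557  w -0.0268..0.0111 228
u -0.025 zmax 0.0560  w -0.0267..0.0114 228
u -0.000 zmax 0.0563  w -0.0273..0.0090 233
u 0.025 zmax 0.0563  w -0.0273..0.0098 232
u 0.050 zmax 0.0560  w -0.0482..0.0460 175
u 0.100 zmax 0.0310  w -0.0147..-0.0060 14
u 0.125 zmax 0.0328  w -0.0104..-0.0064 11
```

>>> apply_moves --steps '[{"hand": -0.8, "offset": [-8, 0, 0], "twist": 0}, {"hand": -0.8, "offset": [-16, 0, 0], "twist": 0}, {"hand": -0.8, "offset": [-16, 0, 0], "twist": 0}, {"hand": -0.8, "offset": [-11, 0, 0], "twist": 0}, {"hand": -0.8, "offset": [-4, 0, 0], "twist": 0}, {"hand": 0.2, "offset": [0, 0, 0], "twist": 0}, {"hand": 0.2, "offset": [0, 0, 0], "twist": 0}, {"hand": 0.2, "offset": [0, 0, 0], "twist": 0}, {"hand": 0.6, "offset": [0, 0, 0], "twist": 0}, {"hand": 0.6, "offset": [0, 0, 0], "twist": 0}, {"hand": 0.6, "offset": [0, 0, 0], "twist": 0}, {"hand": 0.6, "offset": [0, 0, 0], "twist": 0}]' --force 30

```text
time_s: 14.0
tcp_pos: [0.4948, 0.3369, 0.0121]
tool_rot: [-2.418, -2.005, -0.0]
wrist_force: [-0.9, 1.9, 0.2]
opening: 0.0495
finger_force: 30.0
```

>>> apply_moves --steps '[{"hand": 0.6, "offset": [0, 0, 0], "twist": 0}, {"hand": 0.6, "offset": [0, 0, -5], "twist": 0}, {"hand": 0.6, "offset": [0, 0, -15], "twist": 0}, {"hand": 0.6, "offset": [0, 0, -25], "twist": 0}, {"hand": 0.6, "offset": [0, 0, -30], "twist": 0}, {"hand": 0.6, "offset": [0, 0, -30], "twist": 0}, {"hand": 0.6, "offset": [0, 0, -20], "twist": 0}, {"hand": 0.6, "offset": [0, 0, 0], "twist": 0}, {"hand": 0.6, "offset": [0, 0, 0], "twist": 0}]' --force 30

```text
time_s: 14.9
tcp_pos: [0.495, 0.3364, 0.1374]
tool_rot: [2.419, 2.005, 0.001]
wrist_force: [0.3, -0.5, -3.1]
opening: 0.0494
finger_force: 30.0
```

```bash
cat > held.py <<'E'
from h import *
# cartridge held horizontally: extents along tool x, about the TCP, from both views
s=state();R=Ro.from_rotvec(s['tool_rot']).as_matrix();g=s['tcp_pos'];need(*g)
for v in('top','scene'):
    Q=cloud(snap(v)).reshape(-1,3);p=(Q-g)@R
    k=(abs(p[:,1])<.03)&(abs(p[:,0])<.14)&(p[:,2]<.006)&(p[:,2]>-.046)
    p=p[k];print(v,len(p),'x',np.percentile(p[:,0],[.3,1,99,99.7]).round(4))
    for a in(-.07,-.05,-.03,.03,.05,.065,.09,.11):
        j=abs(p[:,0]-a)<.008
        if j.sum()>4:print(a,'top z %.4f'%np.percentile(p[j,2],3),'y %.4f..%.4f'%(np.percentile(p[j,1],2),np.percentile(p[j,1],98)),j.sum())
E
python3 held.py
```

```text
tcp [0.495  0.3364 0.1374] yaw 79.31 tilt -1.0 q [ 0.59  0.39  1.76 -0.    0.99  0.78] open 0.0494 ff 30.0 F [ 0.3 -0.5 -3.1] t 14.9
need off [0. 0. 0.] twist None
top 993 x [-0.08   -0.0796  0.0122  0.0157]
-0.07 top z -0.0448 y -0.0225..0.0226 170
-0.05 top z -0.0446 y -0.0231..0.0226 162
-0.03 top z -0.0450 y -0.0228..0.0235 168
scene 1457 x [-0.0786 -0.0784  0.1119  0.1146]
-0.07 top z -0.0415 y -0.0088..0.0247 184
-0.05 top z -0.0414 y -0.0072..0.0254 178
-0.03 top z -0.0418 y -0.0077..0.0259 178
0.03 top z -0.0354 y 0.0161..0.0265 110
0.05 top z -0.0396 y 0.0065..0.0264 127
0.065 top z -0.0411 y -0.0066..0.0263 155
0.09 top z -0.0290 y -0.0057..0.0120 84
0.11 top z -0.0274 y -0.0029..0.0103 54
```

>>> apply_moves --steps '[{"hand": 0.6, "offset": [-12, 1, 0], "twist": 0}, {"hand": 0.6, "offset": [-24, 2, 0], "twist": 0}, {"hand": 0.6, "offset": [-32, 2.5, 0], "twist": 0}, {"hand": 0.6, "offset": [-32, 2.5, 0], "twist": 0}, {"hand": 0.6, "offset": [-32, 2.5, 0], "twist": 0}, {"hand": 0.6, "offset": [-32, 2.5, 0], "twist": 0}, {"hand": 0.6, "offset": [-32, 2.5, 0], "twist": 0}, {"hand": 0.6, "offset": [-32, 2.5, 0], "twist": 0}, {"hand": 0.6, "offset": [-32, 2.5, 0], "twist": 0}, {"hand": 0.6, "offset": [-22, 2, 0], "twist": 0}, {"hand": 0.6, "offset": [-11, 1, 0], "twist": 0}, {"hand": 0.6, "offset": [0, 0, 0], "twist": 4}]'

```text
time_s: 16.2
tcp_pos: [0.4629, 0.0428, 0.1365]
tool_rot: [-2.489, -1.916, 0.002]
wrist_force: [0.5, -0.1, -2.9]
opening: 0.0496
finger_force: 30.0
```

>>> apply_moves --steps '[{"hand": 0.6, "offset": [0, 0, 0], "twist": 7}, {"hand": 0.6, "offset": [0, 0, 0], "twist": 8}, {"hand": 0.6, "offset": [0, 0, 0], "twist": 8}, {"hand": 0.6, "offset": [0, 0, 0], "twist": 8}, {"hand": 0.6, "offset": [0, 0, 0], "twist": 8}, {"hand": 0.6, "offset": [0, 0, 0], "twist": 8}, {"hand": 0.6, "offset": [0, 0, 0], "twist": 8}, {"hand": 0.6, "offset": [0, 0, 0], "twist": 8}, {"hand": 0.6, "offset": [0, 0, 0], "twist": 8}, {"hand": 0.6, "offset": [0, 0, 0], "twist": 8}, {"hand": 0.6, "offset": [0, 0, 0], "twist": 5}, {"hand": 0.6, "offset": [0, 0, 0], "twist": 3}]'

```text
time_s: 17.4
tcp_pos: [0.4632, 0.0444, 0.1365]
tool_rot: [3.125, -0.325, -0.002]
wrist_force: [0.1, 0.1, -2.8]
opening: 0.0497
finger_force: 30.0
```

>>> apply_moves --steps '[{"hand": 0.6, "offset": [0, 0, 0], "twist": 0}, {"hand": 0.6, "offset": [0, 0, 0], "twist": 0}]'

```text
time_s: 17.6
tcp_pos: [0.4634, 0.0444, 0.1368]
tool_rot: [3.126, -0.317, -0.001]
wrist_force: [0.1, 0.5, -4.0]
opening: 0.0492
finger_force: 30.0
```

```bash
python3 held.py; python3 -c "
from h import *
need(.4638,.0444,.039,-11.64)"
```

```text
tcp [0.4634 0.0444 0.1368] yaw -11.58 tilt -1.0 q [0.09 0.21 2.04 0.   0.9  1.87] open 0.0492 ff 30.0 F [ 0.1  0.5 -4. ] t 17.6
need off [0. 0. 0.] twist None
top 372 x [-0.0792 -0.079   0.1147  0.1153]
-0.07 top z -0.0453 y -0.0222..0.0255 182
-0.05 top z -0.0448 y -0.0024..0.0260 50
0.09 top z -0.0296 y -0.0085..0.0087 23
0.11 top z -0.0293 y -0.0062..0.0102 51
scene 1309 x [-0.0773 -0.0742  0.1166  0.1173]
-0.07 top z -0.0433 y -0.0121..0.0234 24
-0.05 top z -0.0436 y -0.0195..0.0214 71
-0.03 top z -0.0445 y -0.0205..0.0217 78
0.03 top z -0.0440 y -0.0253..0.0217 119
0.05 top z -0.0437 y -0.0252..0.0218 118
0.065 top z -0.0430 y -0.0240..0.0224 285
0.09 top z -0.0306 y -0.0117..0.0097 67
0.11 top z -0.0277 y -0.0091..0.0067 80
tcp [0.4636 0.0444 0.1369] yaw -11.61 tilt -1.0 q [0.09 0.21 2.04 0.   0.9  1.87] open 0.0495 ff 30.0 F [-0.4  0.2 -2.6] t 17.7
need off [ 0.3 -0.1 97.9] twist 0.03
```

>>> apply_moves --steps '[{"hand": 0.6, "offset": [0, 0, 8], "twist": 0}, {"hand": 0.6, "offset": [0, 0, 20], "twist": 0}, {"hand": 0.6, "offset": [0, 0, 25], "twist": 0}, {"hand": 0.6, "offset": [0, 0, 20], "twist": 0}, {"hand": 0.6, "offset": [0, 0, 12], "twist": 0}, {"hand": 0.6, "offset": [0, 0, 6], "twist": 0}, {"hand": 0.6, "offset": [0, 0, 2], "twist": 0}, {"hand": 0.6, "offset": [0, 0, 0], "twist": 0}, {"hand": 0.6, "offset": [0, 0, 0], "twist": 0}]'

```text
time_s: 18.6
tcp_pos: [0.4644, 0.0443, 0.0447]
tool_rot: [-3.125, 0.32, -0.002]
wrist_force: [0.3, -0.5, -3.5]
opening: 0.0493
finger_force: 30.0
```

>>> apply_moves --steps '[{"hand": 0.6, "offset": [0, 0, 2], "twist": 0}, {"hand": 0.6, "offset": [0, 0, 1], "twist": 0}, {"hand": 0.6, "offset": [0, 0, 0], "twist": 0}, {"hand": 0.6, "offset": [0, 0, 0], "twist": 0}]'

```text
time_s: 19.0
tcp_pos: [0.4638, 0.0443, 0.0412]
tool_rot: [-3.125, 0.32, -0.0]
wrist_force: [0.5, -0.4, -3.2]
opening: 0.0495
finger_force: 30.0
```

>>> apply_moves --steps '[{"hand": 0.6, "offset": [0, 0, 1], "twist": 0}, {"hand": 0.6, "offset": [0, 0, 1], "twist": 0}, {"hand": 0.6, "offset": [0, 0, 0], "twist": 0}, {"hand": 0.6, "offset": [0, 0, 0], "twist": 0}]'

```text
time_s: 19.4
tcp_pos: [0.464, 0.0445, 0.0398]
tool_rot: [-3.125, 0.32, -0.001]
wrist_force: [-2.8, 1.4, 9.7]
opening: 0.0496
finger_force: 30.0
```

```bash
python3 held.py; python3 -c "
from h import *
need(.5069+.0103*.9794,.0355-.0103*.2018,.0395,-11.64)"
```

```text
tcp [0.464  0.0445 0.0398] yaw -11.7 tilt -1.0 q [0.09 0.37 2.1  0.   0.67 1.87] open 0.0496 ff 30.0 F [-2.8  1.4  9.7] t 19.4
need off [0. 0. 0.] twist None
top 528 x [-0.0893 -0.0865  0.1319  0.1326]
-0.07 top z -0.0453 y -0.0219..0.0256 144
-0.05 top z -0.0448 y -0.0042..0.0259 45
0.09 top z -0.0308 y -0.0206..0.0155 72
0.11 top z -0.0299 y -0.0209..0.0176 82
scene 1363 x [-0.0763 -0.0717  0.1336  0.1345]
-0.07 top z -0.0444 y -0.0173..0.0182 49
-0.05 top z -0.0430 y -0.0207..0.0221 25
-0.03 top z -0.0442 y -0.0203..0.0215 79
0.03 top z -0.0449 y -0.0257..0.0217 115
0.05 top z -0.0436 y -0.0250..0.0218 115
0.065 top z -0.0429 y -0.0244..0.0207 260
0.09 top z -0.0297 y -0.0177..0.0161 68
0.11 top z -0.0280 y -0.0228..0.0155 76
tcp [0.464  0.0445 0.0398] yaw -11.7 tilt -1.0 q [0.09 0.37 2.1  0.   0.67 1.87] open 0.0493 ff 30.0 F [-2.5  1.3  9.2] t 19.5
need off [54.1  0.1  0.3] twist -0.06
```

The tube is on the rails. I ease the grip so it seats, then slide towards the bar.

>>> apply_moves --steps '[{"hand": 0.6, "offset": [0, 0, -0.5], "twist": 0}, {"hand": 0.6, "offset": [0, 0, 0], "twist": 0}, {"hand": 0.6, "offset": [3, 0, 0], "twist": 0}, {"hand": 0.6, "offset": [5, 0, 0], "twist": 0}, {"hand": 0.6, "offset": [5, 0, 0], "twist": 0}, {"hand": 0.6, "offset": [5, 0, 0], "twist": 0}, {"hand": 0.6, "offset": [5, 0, 0], "twist": 0}, {"hand": 0.6, "offset": [5, 0, 0], "twist": 0}, {"hand": 0.6, "offset": [5, 0, 0], "twist": 0}, {"hand": 0.6, "offset": [4, 0, 0], "twist": 0}, {"hand": 0.6, "offset": [3, 0, 0], "twist": 0}, {"hand": 0.6, "offset": [0, 0, 0], "twist": 0}]' --force 12

```text
time_s: 20.7
tcp_pos: [0.503, 0.0367, 0.0397]
tool_rot: [-3.124, 0.32, 0.001]
wrist_force: [-2.3, 4.3, 3.9]
opening: 0.0496
finger_force: 12.0
```

>>> apply_moves --steps '[{"hand": 0.6, "offset": [3, 0, 0], "twist": 0}, {"hand": 0.6, "offset": [2, 0, 0], "twist": 0}, {"hand": 0.6, "offset": [2, 0, 0], "twist": 0}, {"hand": 0.6, "offset": [2, 0, 0], "twist": 0}, {"hand": 0.6, "offset": [0, 0, 0], "twist": 0}, {"hand": 0.6, "offset": [0, 0, 0], "twist": 0}]' --force 12

```text
time_s: 21.3
tcp_pos: [0.5115, 0.0349, 0.0397]
tool_rot: [-3.124, 0.32, 0.001]
wrist_force: [-3.2, 4.5, 4.4]
opening: 0.0498
finger_force: 12.0
```

```bash
python3 held.py; python3 -c "
from h import *
need(.5069+.0103*.9794,.0355-.0103*.2018,.0395,-11.64)"
```

```text
tcp [0.5115 0.0349 0.0397] yaw -11.71 tilt -1.0 q [0.06 0.43 2.   0.   0.71 1.84] open 0.0498 ff 12.0 F [-3.2  4.5  4.4] t 21.3
need off [0. 0. 0.] twist None
top 423 x [-0.0827 -0.0792  0.1142  0.1146]
-0.07 top z -0.0452 y -0.0225..0.0253 135
-0.05 top z -0.0451 y -0.0214..0.0259 142
-0.03 top z -0.0434 y 0.0020..0.0263 41
0.11 top z -0.0319 y -0.0067..0.0069 25
scene 1327 x [-0.0722 -0.0679  0.1163  0.1176]
-0.07 top z -0.0437 y -0.0186..0.0218 38
-0.05 top z -0.0452 y -0.0190..0.0228 27
-0.03 top z -0.0442 y -0.0204..0.0218 92
0.03 top z -0.0445 y -0.0254..0.0224 125
0.05 top z -0.0438 y -0.0254..0.0223 125
0.065 top z -0.0438 y -0.0240..0.0216 212
0.09 top z -0.0433 y -0.0269..0.0262 140
0.11 top z -0.0275 y -0.0090..0.0077 73
tcp [0.5114 0.035  0.0397] yaw -11.71 tilt -1.0 q [0.06 0.43 2.   0.   0.71 1.84] open 0.0496 ff 12.0 F [-2.8  4.3  4.2] t 21.4
need off [5.7 0.4 0.2] twist -0.07
```

>>> apply_moves --steps '[{"hand": 0.6, "offset": [2, 0, 0], "twist": 0}, {"hand": 0.6, "offset": [1.5, 0, 0], "twist": 0}, {"hand": 0.6, "offset": [1, 0, 0], "twist": 0}, {"hand": 0.6, "offset": [1, 0, 0], "twist": 0}, {"hand": 0.6, "offset": [0, 0, 0], "twist": 0}]' --force 12

```text
time_s: 21.9
tcp_pos: [0.5166, 0.0339, 0.0397]
tool_rot: [-3.124, 0.32, 0.002]
wrist_force: [-4.0, 5.1, 6.2]
opening: 0.0497
finger_force: 12.0
```

>>> apply_moves --steps '[{"hand": 0.6, "offset": [1, 0, 0], "twist": 0}, {"hand": 0.6, "offset": [0.5, 0, 0], "twist": 0}, {"hand": 0.6, "offset": [0, 0, 0], "twist": 0}]' --force 12

```text
time_s: 22.2
tcp_pos: [0.517, 0.0338, 0.0396]
tool_rot: [-3.124, 0.321, 0.005]
wrist_force: [-6.8, 6.8, 9.7]
opening: 0.0495
finger_force: 12.0
```

The TCP has stalled and the force is climbing, so the shoulder is at the bar. I ease off the preload and release.

>>> apply_moves --steps '[{"hand": 0.6, "offset": [-0.5, 0, -0.5], "twist": 0}, {"hand": 0.3, "offset": [0, 0, 0], "twist": 0}, {"hand": 0, "offset": [0, 0, 0], "twist": 0}, {"hand": -0.3, "offset": [0, 0, 0], "twist": 0}, {"hand": -0.6, "offset": [0, 0, 0], "twist": 0}, {"hand": -0.8, "offset": [0, 0, 0], "twist": 0}, {"hand": -0.8, "offset": [0, 0, 0], "twist": 0}, {"hand": -0.8, "offset": [0, 0, 0], "twist": 0}, {"hand": -0.8, "offset": [0, 0, 0], "twist": 0}]'

```text
time_s: 23.1
tcp_pos: [0.5181, 0.033, 0.0401]
tool_rot: [3.125, -0.32, 0.0]
wrist_force: [0.0, -0.8, -0.1]
opening: 0.0829
finger_force: 0.0
```

>>> apply_moves --steps '[{"hand": -0.8, "offset": [0, 0, -10], "twist": 0}, {"hand": -0.8, "offset": [0, 0, -30], "twist": 0}, {"hand": -0.8, "offset": [0, 0, -40], "twist": 0}, {"hand": -0.8, "offset": [0, 0, -40], "twist": 0}, {"hand": -0.8, "offset": [-20, 0, -40], "twist": 0}, {"hand": -0.8, "offset": [-40, 0, -20], "twist": 0}, {"hand": -0.8, "offset": [-40, 0, 0], "twist": 0}, {"hand": -0.8, "offset": [-30, 0, 0], "twist": 0}, {"hand": -0.8, "offset": [0, 0, 0], "twist": 0}]'

```text
time_s: 24.0
tcp_pos: [0.3874, 0.0596, 0.2207]
tool_rot: [-3.125, 0.319, 0.001]
wrist_force: [-0.1, 0.6, -0.7]
opening: 0.0829
finger_force: 0.0
```

```bash
python3 lying.py -11.64 .5069 .0355 .045 .1; python3 -c "
from h import *
b=snap('scene')['color'][190:350,200:420,::-1];cv2.imwrite('pics/f.png',cv2.resize(b,(770,560)))"
```

```text
tcp [0.3874 0.0596 0.2207] yaw -11.64 tilt -1.0 q [ 0.15 -0.03  2.09  0.    1.09  1.92] open 0.0829 ff 0.0 F [-0.1  0.6 -0.7] t 24.0
need off [0. 0. 0.] twist None
top 1594
u -0.075 zmax 0.0822  w -0.0233..0.0239 49
u -0.050 zmax 0.0840  w -0.0235..0.0238 219
u -0.025 zmax 0.0836  w -0.0236..0.0235 220
u -0.000 zmax 0.0844  w -0.0240..0.0240 221
u 0.025 zmax 0.0844  w -0.0238..0.0240 217
u 0.050 zmax 0.0841  w -0.0234..0.0243 217
u 0.075 zmax 0.0848  w -0.0390..0.0384 266
u 0.100 zmax 0.0807  w -0.0208..0.0341 83
u 0.125 zmax 0.0679  w -0.0080..0.0064 35
scene 1532
u -0.075 zmax 0.0815  w -0.0174..0.0259 29
u -0.050 zmax 0.0828  w -0.0190..0.0272 148
u -0.025 zmax 0.0828  w -0.0189..0.0278 147
u -0.000 zmax 0.0825  w -0.0193..0.0282 163
u 0.025 zmax 0.0825  w -0.0194..0.0281 176
u 0.050 zmax 0.0824  w -0.0196..0.0277 183
u 0.075 zmax 0.0823  w -0.0324..0.0397 306
u 0.100 zmax 0.0819  w -0.0361..0.0442 221
u 0.125 zmax 0.0669  w -0.0036..0.0118 76
```

View pics/f.png

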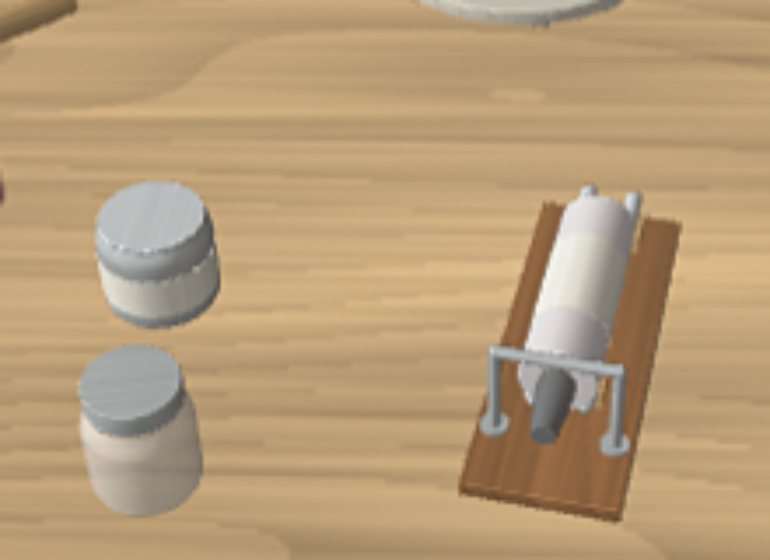

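The tube lies centred on the rails with the nozzle under the bar at (545,405) and the shoulder against it. The tin at (158,255) and the jar at (140,430) are upright and untouched.

```bash
python3 -c "
from h import *
print(workorder.job_done())"
```

```text
the job is handed in; nothing more can be done
None
```

I laid the cartridge on the mat, let go, then re-gripped it and slid it home on the cradle, nozzle under the keeper bar; tin and jar are still upright and the job is handed in (no verdict was returned).

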